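# Clear the front of the stamp box and flip its lid open

### The job

Open the wooden stamp box: first push the small glaze jar that stands right in front of it sideways along the table, past the end of the box, so that no part of the jar is in front of the box any more; keep it upright and do not lift it. Then push the box's hinged lid up and over with the fingertips, past the point where it tips backward, so that it stays fully open by its own weight when you let go. Do not disturb the other loose things round the box.

Things in the scene. Friction and masses are not known exactly. Their poses are not given: they have to be found in the camera images.
- stamp_box: Light wooden box fixed to the table, 100 mm deep (x) x 160 mm wide (y) x 70 mm high without the lid, on a plinth 8 mm thick, 108 x 168 mm. Origin: centre of its underside. Its x axis points from its front to its hinged back, y along its width (+y to the left for one facing its front), z up. Its front (-x) faces the robot's right (world -y), give or take 0.35 rad, so box +y points roughly toward the robot. Stamps lie inside.
- box_lid (a joint): Lid angle in rad: 0 shut, 2.0 fully open against the hinge's stop, leaning back. Lid about 0.18 kg, no latch or spring: let go below about 1.4 rad it falls shut, above about 1.6 it falls back to the stop. Board 10 mm thick, 168 mm wide, its underside level with the hinge line when shut; its front edge is 104 mm from the hinge line, and a darker thumb tab projects from the middle of that edge.
- lid_tab (a point): Middle of the lower front edge of the lid's thumb tab, 130 mm from the hinge line, moving with the lid; when shut 70 mm above the table, 80 mm in front of the box origin. Tab 80 mm wide, 10 mm thick, level with the lid, overhanging the box front by 30 mm over open table: a slanted fingertip fits under it. Lifting takes about 1 N; pressing its front edge straight back only jams it.
- lid_hinge (a point): Middle of the hinge line, fixed on the box's back edge: 50 mm behind the box origin along box +x, 70 mm above the table. The hinge line runs along box y.
- jar: Small closed glaze jar, 54 mm diameter, 62 mm high, about 0.18 kg, loose. Origin: centre of its underside, z up. At the start it stands upright 16 to 30 mm (surface to surface) in front of the lid's tab, up to 25 mm off the box's middle. It is past the end of the box when its origin is about 110 mm or more from the box origin along box y, either way.
- cup: Bystander: unglazed tumbler, 65 mm diameter, 67 mm high, standing loose behind the box, about box x +115, y +115 mm. Origin: centre of its underside.
- tile: Bystander: small L-shaped glaze test tile, 30 x 38 x 56 mm, loose, at the box end farthest from the robot, about box x +40, y -130 mm. Origin: centre of its underside.
- mould: Bystander: white plaster block mould, 52 x 70 x 31 mm, loose, behind the box, about box x +170, y -50 mm. Origin: centre of its underside.
- tape: Bystander: roll of masking tape lying flat, 103 mm diameter, 25 mm high, loose, in front of the box beyond the jar, about box x -230, y -30 mm. Origin: centre of its underside.
- stamp: Bystander: small upright turned stamp, 19 mm diameter, 54 mm high, loose, behind the box, about box x +150, y +30 mm. Origin: centre of its underside.
Mind the look-alikes: they are no part of the job. What is shaped like the jar but green or purple is not meant.

How it is judged (in metres and radians):
On the way, in this order (a step that is already met when the one before it is completed fails the run):
1. the jar stands beyond the end of the box, the lid still shut ((y of jar in the frame of stamp_box above 0.1 m or y of jar in the frame of stamp_box below -0.1 m) and value of joint box_lid below 0.15 rad and angle between jar's own z axis and vertical below 0.15 rad), for 0.2 s.
2. the lid is over its tipping point (value of joint box_lid above 1.6 rad), for 0.2 s.
At the end, for the whole second after the job is handed in: The lid rests fully open (joint above 1.85 rad of 2.0, at rest); the jar stands upright and still on the table with its origin more than 100 mm from the box origin along box y, either way; nothing else moved (value of joint box_lid above 1.85 rad and velocity of joint box_lid between -0.1 and 0.1 rad/s and (y of jar in the frame of stamp_box above 0.1 m or y of jar in the frame of stamp_box below -0.1 m) and angle between jar's own z axis and vertical below 0.1 rad and height (world z) of jar between -0.008 and 0.008 m and linear speed of jar below 0.02 m/s); the robot touches nothing.
It fails at once if the jar is lifted off the table (more than 12 mm) (height (world z) of jar above 0.012 m).
It fails at once if the jar is tipped over (angle between jar's own z axis and vertical above 0.5 rad).
It fails at once if the lid is raised while the jar is still in front of the box (value of joint box_lid above 0.3 rad and not (y of jar in the frame of stamp_box above 0.1 m or y of jar in the frame of stamp_box below -0.1 m)).
It fails at once if another loose thing is disturbed (moved more than 30 mm or tipped) (distance of any of cup, tile, mould, tape, stamp from where it was at the start of the episode above 0.03 m or angle between any of cup, tile, mould, tape, stamp's own z axis and vertical above 0.5 rad).
It also fails if it takes over 54 s, if anything falls off the work surface, if the arm or the gripper's body presses on something with over 40 N, if the wrist force passes 120 N, or if a joint passes its speed limit or range.

### The arm

A 7-joint arm with a two-finger parallel gripper is mounted at the origin on a cart in front of the work surface, level with it; the furniture and walls round the work are solid. World frame = base frame: x ahead of the robot, y to its left, z up, the work surface at z = 0. Lengths are in mm, angles in rad, forces in N, time in s.
With the tool pointing down it reaches from about 350 to 900 mm from the base axis. Payload 8.1 kg.
Tool frame: the origin (TCP) lies between the finger pads; the fingertips stand 25 mm ahead of it and the grasp point (between the pads) lies 6 mm ahead of it; z points along the fingers, y is the direction in which the jaws open and shut (so a half turn about z gives the same grasp; the last joint's range is limited). The gripper opens to 92 mm and grips with 3 to 60 N. Pads are 19 mm wide; open, the fingers measure 130 mm over their backs; the gripper's body (75 mm by 190 mm) begins 47 mm behind the grasp point.
Start: joints at [1.052, 0.434, 0.025, 1.573, -0.012, 1.134, -0.075], TCP at [252.43, -571.769, 251.742] pointing down, gripper open.
Joint ranges: [-2.62, 2.62], [-0.44, 2.09], [-1.27, 1.32], [0.08, 2.57], [-1.32, 4.46], [0.12, 2], [-2.74, 2.74]. Speed limits (rad/s): [2.22, 2.22, 3.01, 3.01, 3.14, 3.14, 3.14].

### API

Orientations are given as a 3x3 rotation matrix whose columns are the frame's x, y, z axes.
In Python, from cell import move_ptp, servo_line, goto_joints, release, gripper_close, sleep, ik, get_obs, get_image, Unreachable, hand_in gives the robot as it stands. The module is installed in compiled form; this text tells all that it offers. Calls block until the motion is done:
- move_ptp(position, orientation): joint-space move of the TCP to a pose.
- servo_line(position, attitude=None, rate=150): straight line of the TCP; attitude=None keeps the orientation; rate is the mean speed in mm/s.
- goto_joints(angles): joint-space move.
- release() and gripper_close(): open the fingers fully, or close them until they stop; the grip force is fixed at half the most.
- sleep(seconds).
- ik(position, orientation): joint angles nearest the present ones, or None.
- get_obs(): the state.
- get_image(name): name is "side" or "top" or "wrist"; returns a dict with "frame" (420x560x3 uint8, red, green, blue), "z_map" (420x560 float32, mm along the optical axis (not along the pixel's ray), 0 where there is no reading), "intrinsics" (3x3 intrinsics, pixels), "dist_coeffs" ([k1, k2, p1, p2, k3] as OpenCV has them; the pictures are not rectified), "rvec" (rotation vector, rad) and "tvec" (3), from world to camera coordinates, as OpenCV has them. Camera axes: x right, y down, z forward; pixel columns grow to the right and rows downward; lengths in mm; the calibration is good to about 2 mm. A picture is of the moment at which its call begins.
A pose or a line that the arm cannot do raises Unreachable and nothing moves.
- hand_in(): hands the job in, once; it reports no verdict.
The state is a dict: "t": time; "joints": joint angles; "qvel": joint speeds; "effort": joint torques, N m; "tool_pos": TCP position; "tool_rot": TCP orientation; "force": force on the tool from outside, world axes, zero at the start; "moment": the same for the moment, N m; "grip_width": opening from 0.0 (shut) to 1.0 (fully open).
Only numpy, scipy, OpenCV 4.12 (cv2) and the standard library are available. Lean on these libraries where they do the work, as an engineer would, in place of code of your own. Each camera call takes 0.05 s, during which the arm holds its last target.

## Working session

There is one attempt and no reset: what is moved stays moved. The work goes in short steps, each a Python script; the robot and the scene stay as the last script left them, time stands still between calls to the robot, and variables do not carry over. Pictures are saved under pics/ and viewed, and the job is handed in when it is done.

```bash
mkdir -p pics; ls; python3 - <<'E'
from cell import *
import cv2,numpy as np
o=get_obs();print(o['t'],o['tool_pos'],o['tool_rot'],o['force'])
for n in ["side","top"]:
    d=get_image(n);cv2.imwrite(f"pics/{n}0.png",d['frame'][:,:,::-1])
    np.savez(f"{n}0.npz",**d)
    print(n,d['intrinsics'],d['dist_coeffs'],d['rvec'],d['tvec'])
E
```

```text
pics
0.0 [ 252.21644223 -571.33619     250.94512999] [[ 9.14806452e-01  4.03891771e-01 -7.70109306e-04]
 [ 4.03892477e-01 -9.14805439e-01  1.36980328e-03]
 [-1.51247908e-04 -1.56414623e-03 -9.99998765e-01]] [-0.52936855  0.45667131  0.00149037]
side [[403.66726624   0.         283.16239317]
 [  0.         403.66726624 213.15544868]
 [  0.           0.           1.        ]] [-0.04308937  0.          0.          0.          0.        ] [ 0.43523295 -2.55693878  1.43281743] [546.48083968 103.18594522 787.2889859 ]
top [[459.41989259   0.         277.48180073]
 [  0.         459.41989259 210.69999043]
 [  0.           0.           1.        ]] [0.02106864 0.         0.         0.         0.        ] [ 2.12671495 -2.09268023  0.2289951 ] [ 62.29506319 547.3705874  877.45558405]
```

View pics/side0.png

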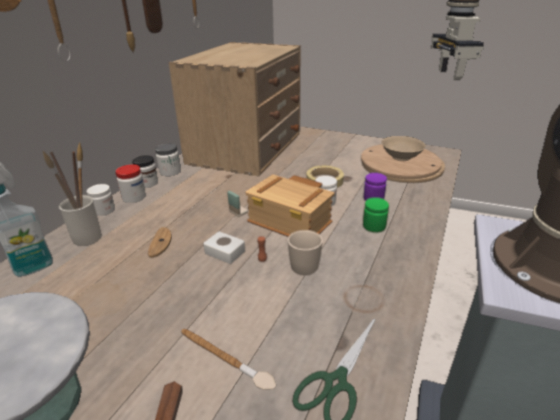

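View pics/top0.png

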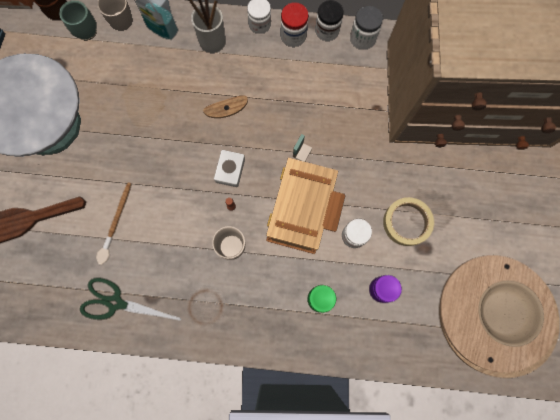

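Image up is world +x and image left is world +y. Candidates for the jar are the white jar (top view 358,233), the green one (323,298), the purple one (387,289) and a white one on the back shelf row (259,12). The white jar at (358,233), right in front of the tab, matches the description. I'll check it in a close crop and measure.

```bash
cat > h.py <<'E'
import numpy as np,cv2
def world(d):
    K=d['intrinsics'];D=d['dist_coeffs'];R,_=cv2.Rodrigues(np.array(d['rvec'],float));t=np.array(d['tvec'],float).reshape(3)
    z=np.array(d['z_map'],float);h,w=z.shape
    u,v=np.meshgrid(np.arange(w),np.arange(h))
    n=cv2.undistortPoints(np.stack([u,v],-1).reshape(-1,1,2).astype(float),K,D).reshape(h,w,2)
    P=np.dstack([n*z[...,None],z[...,None]])
    W=(P-t)@R
    W[z==0]=np.nan
    return W
E
python3 - <<'E'
from h import *
d=dict(np.load('top0.npz'));W=world(d)
for n,(u,v) in dict(jar=(358,233),green=(323,298),purple=(387,289),lid=(303,205),lidc=(310,190),tab=(334,211),table=(340,260),tape=(391,222),cup=(229,243),stamp=(231,203),mould=(229,168),tile=(305,153),tile2=(298,147),jar_table=(380,180)).items():
    print(n,np.round(W[v,u],1))
f=d['frame'][120:320,220:440,::-1]
cv2.imwrite('pics/c0.png',cv2.resize(f,None,fx=3.6/1.2,fy=3,interpolation=cv2.INTER_CUBIC))
# jar top
import sys
M=np.abs(W[...,2]-62)<5
for n,(u,v) in dict(jar=(358,233),green=(323,298),purple=(387,289)).items():
    s=np.zeros_like(M);s[v-20:v+20,u-20:u+20]=1
    p=W[M&s];c,r=cv2.minEnclosingCircle(p[:,:2].astype(np.float32));print(n,len(p),p.mean(0),c,r)
Z=W[...,2]
s=np.zeros_like(M);s[155:260,262:350]=1
for lo,hi in [(76,85),(85,120)]:
    p=W[(Z>lo)&(Z<hi)&s];r=cv2.minAreaRect(p[:,:2].astype(np.float32));print(lo,len(p),r,np.round(cv2.boxPoints(r)), np.percentile(p[:,2],[5,50,95]))
E
```

```text
jar [502.4 -91.4  61.8]
green [373.  -20.4  61. ]
purple [ 392.6 -146.2   59.1]
lid [554.8  20.2  77. ]
lidc [585.3   6.4  79.8]
tab [543.2 -41.5  78.7]
table [454.5 -63.2  -1.3]
tape [ 532.8 -167.1   27.4]
cup [486.6 173.2   1.6]
stamp [562.4 167.1  51.6]
mould [644.3 176.4  30.1]
tile [688.6  12.3   8.4]
tile2 [685.4  30.   54.4]
jar_table [ 631.2 -152.8    2. ]
jar 528 [506.48004478 -92.26322225  61.63699975] (506.90728759765625, -92.56913757324219) 26.593050003051758
green 568 [373.1083231  -19.02357482  61.72915086] (373.1212158203125, -19.06614112854004) 26.213369369506836
purple 566 [ 394.85466278 -146.87176606   61.68244565] (394.6079406738281, -147.46267700195312) 26.515247344970703
76 4693 ((557.216064453125, 9.102546691894531), (131.7046661376953, 168.41697692871094), 75.73417663574219) [[459. -34.]
 [623. -75.]
 [655.  52.]
 [492.  94.]] [77.54578683 80.2804973  83.48764096]
85 94 ((557.4808349609375, 15.579948425292969), (99.43482208251953, 126.75161743164062), 82.6184310913086) [[488. -26.]
 [614. -42.]
 [627.  57.]
 [501.  73.]] [85.05031841 85.62045823 87.59688563]
```

View pics/c0.png

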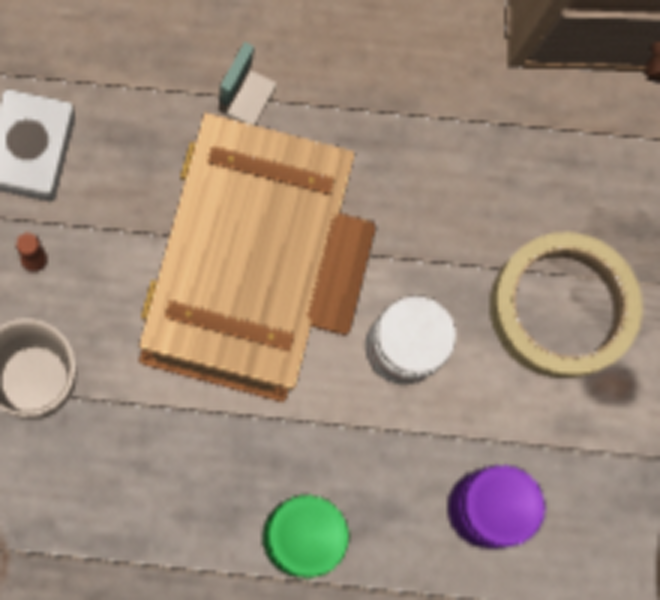

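The crop confirms the choice: the white-lidded jar stands right in front of the tab, with the tape beyond it. I'll check the space at both ends of the box and whether the arm can reach the lid path.

```bash
cat >> h.py <<'E'
bx=np.array([.246,.969,0]);bx/=np.linalg.norm(bx)
by=np.array([-bx[1],bx[0],0]);ez=np.array([0,0,1.])
B0=np.array([561.2,24.5,0])
def w(x,y,z): return B0+bx*x+by*y+ez*z
def att(th,sgn=1,yaw=0):
    # tool z: tilt th from down toward box +x ; jaw (tool y) along box y
    a=np.sin(th)*bx-np.cos(th)*ez
    c,s=np.cos(yaw),np.sin(yaw)
    y=sgn*by; x=np.cross(y,a)
    R=np.column_stack([x,y,a])
    Rz=np.array([[c,-s,0],[s,c,0],[0,0,1]])
    return Rz@R
def tcp(tip,R): return np.asarray(tip)-25*R[:,2]
def lidpt(phi,r,y=0,off=0):
    # point on lid underside at radius r; off = distance below underside
    return w(50-r*np.cos(phi)-off*-np.sin(phi)*-1*-1, y, 70+r*np.sin(phi)-off*np.cos(phi))
E
python3 - <<'E'
from h import *
from cell import ik
d=dict(np.load('top0.npz'));W=world(d)
Wb=(W-B0)@np.column_stack([bx,by,ez])
# anything in the strip beyond either end
for lo,hi in [(90,200),(-330,-60)]:
    m=(Wb[...,0]>-240)&(Wb[...,0]<20)&(Wb[...,1]>lo)&(Wb[...,1]<hi)&(Wb[...,2]>12)
    p=Wb[m]
    for a in range(-240,20,20):
        q=p[(p[:,0]>=a)&(p[:,0]<a+20)]
        if len(q): print(a,'y',q[:,1].min().round(),q[:,1].max().round(),'zmax',q[:,2].max().round(),len(q))
    print()
R0=att(0)
for sg in (1,-1):
  R=att(0,sg)
  print('down',sg,[ (np.round(q,2) if q is not None else None) for q in [ik(tcp(w(-127,y,12),R),R) for y in (70,24,-30,-100)]])
  for th in (.5,.7,.9,1.05,1.2):
    R=att(th,sg)
    print(th,[ik(tcp(w(x,-10,z),R),R) is not None for x,z in [(-130,55),(-68,55),(-60,100),(-20,150),(30,180),(70,180),(90,160)]])
E
```

```text
-240 y 98.0 141.0 zmax 66.0 109
-220 y 93.0 146.0 zmax 67.0 291
-200 y 95.0 145.0 zmax 66.0 308
-180 y 119.0 119.0 zmax 22.0 1
-120 y 149.0 194.0 zmax 67.0 132
-100 y 146.0 198.0 zmax 66.0 277
-80 y 148.0 196.0 zmax 65.0 213

-240 y -330.0 -71.0 zmax 299.0 1565
-220 y -330.0 -61.0 zmax 299.0 1572
-200 y -330.0 -60.0 zmax 299.0 1564
-180 y -330.0 -202.0 zmax 300.0 1560
-160 y -330.0 -201.0 zmax 301.0 2288
-140 y -330.0 -258.0 zmax 300.0 1628
-60 y -84.0 -60.0 zmax 85.0 84
-40 y -83.0 -60.0 zmax 84.0 103
-20 y -84.0 -60.0 zmax 85.0 107
0 y -84.0 -60.0 zmax 85.0 102

down 1 [array([ 0.82,  0.78, -1.07,  2.1 ,  0.94,  0.87,  2.06]), array([-0.64,  0.88,  1.14,  2.1 , -1.07,  0.93, -2.26]), array([-0.59,  0.94,  1.14,  1.97, -1.06,  1.  , -2.31]), array([-0.53,  1.01,  1.14,  1.79, -1.05,  1.09, -2.39])]
0.5 [True, True, True, True, True, True, True]
0.7 [True, True, True, True, True, True, True]
0.9 [True, True, True, True, True, True, True]
1.05 [True, True, True, True, True, True, True]
1.2 [True, True, True, True, True, True, True]
down -1 [array([ 0.34,  0.53, -0.37,  2.13,  0.36,  0.54, -0.55]), array([ 0.36,  0.58, -0.39,  2.02,  0.37,  0.6 , -0.53]), array([ 0.37,  0.64, -0.39,  1.89,  0.37,  0.68, -0.49]), array([ 0.35,  0.72, -0.36,  1.71,  0.34,  0.78, -0.42])]
0.5 [True, True, True, True, True, True, True]
0.7 [True, True, True, True, True, True, True]
0.9 [True, True, True, True, True, True, True]
1.05 [True, True, True, True, True, True, True]
1.2 [True, True, True, True, True, True, True]
```

Plan: push the jar toward the robot (box +y). The cabinet crowds the other end. The green jar leaves about 14 mm if the jar stops at y≈116, so I'll push with closed fingers from the far side.

```bash
python3 - <<'E'
from h import *
from cell import *
R=att(0,-1)
gripper_close()
move_ptp(tcp(w(-127,-42,150),R),R)
servo_line(tcp(w(-127,-42,14),R),rate=150)
o=get_obs();print(o['t'],o['tool_pos'],tcp(w(-127,-42,14),R),o['force'],o['grip_width'])
servo_line(tcp(w(-127,-30,14),R),rate=60)
f0=get_obs()['force']
for y in (-20,0,20,40,55,64):
    servo_line(tcp(w(-127,y,14),R),rate=70)
    o=get_obs();print(y,np.round(np.array(o['force'])-f0,1),o['t'])
d=get_image('side');cv2.imwrite('pics/s1.png',d['frame'][:,:,::-1])
d=get_image('top');cv2.imwrite('pics/t1.png',d['frame'][:,:,::-1]);np.savez('top1.npz',**d)
E
```

```text
4.6417 [ 571.30199422 -108.97743867   39.78415963] [ 570.65847371 -108.92989648   39.        ] [-0.16173086 -0.04965664  0.06717912] 0.004083583080195649
-20 [ 0.5 -0.5  0.5] 5.2833
0 [ 0.8 -0.3  0.4] 5.7167
20 [ 0.6 -0.4 -0. ] 6.15
40 [ 1.2 -0.6 -0.2] 6.5833
55 [-0.  -0.5  0.3] 6.95
64 [ 0.2 -1.1 -0.9] 7.225
```

```bash
python3 - <<'E'
import cv2,numpy as np
a=cv2.imread('pics/s1.png')[120:300,180:440];b=cv2.imread('pics/t1.png')[120:340,200:460]
a=cv2.resize(a,(400,277));b=cv2.resize(b,(400,338))
cv2.imwrite('pics/st1.png',np.vstack([a,b])[:600])
E
```

```text
(no output)
```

View pics/st1.png

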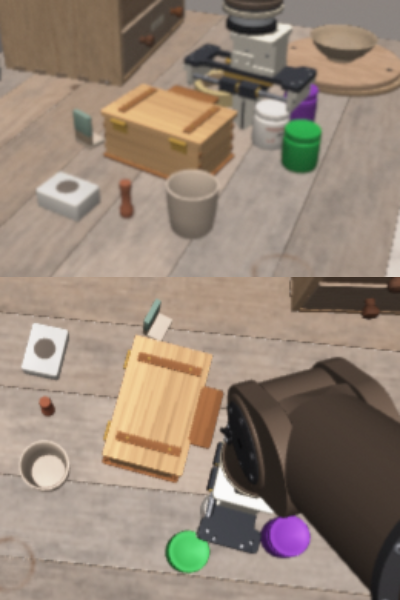

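The side view shows the jar upright by the green jar, pushed past the box's near end. The fingers are behind it and nothing else has moved. I'll measure it from the side depth.

```bash
python3 - <<'E'
from h import *
from cell import *
d=get_image('side');np.savez('side1.npz',**d);W=world(d)
Wb=(W-B0)@np.column_stack([bx,by,ez])
def circ(name,c,lab):
    m=(np.hypot(Wb[...,0]-c[0],Wb[...,1]-c[1])<34)&(Wb[...,2]>10)&(Wb[...,2]<66)
    p=Wb[m]; 
    from scipy.optimize import least_squares
    s=p[(p[:,2]<56)]
    r=least_squares(lambda q:np.hypot(s[:,0]-q[0],s[:,1]-q[1])-27,c,loss='soft_l1')
    t=p[p[:,2]>60]
    print(name,len(s),r.x.round(1),'top',len(t),t.mean(0).round(1))
circ('jar',(-127,112),0);circ('green',(-88,171.5),0)
print(get_obs()['tool_pos'],(get_obs()['tool_pos']-B0)@by)
E
```

```text
jar 399 [-123.5  110.8] top 209 [-120.2  110.1   62.8]
green 430 [-90.3 174.2] top 242 [-86.9 175.6  62.5]
[468.02205947 -82.86423148  38.92940405] 63.89453403921931
```

```bash
python3 - <<'E'
from h import *
from cell import *
R=att(0,-1)
servo_line(tcp(w(-127,70,14),R),rate=50)
servo_line(tcp(w(-127,45,14),R),rate=120)
servo_line(tcp(w(-127,35,150),R),rate=200)
R2=att(.95,-1)
move_ptp(tcp(w(-190,-15,150),R2),R2)
o=get_obs();print(o['t'],o['tool_pos'],tcp(w(-190,-15,150),R2),o['force'])
for n in('side','top','wrist'):
    d=get_image(n);cv2.imwrite(f'pics/{n}2.png',d['frame'][:,:,::-1]);np.savez(n+'2.npz',**d)
a=cv2.imread('pics/side2.png')[100:300,160:440];b=cv2.imread('pics/top2.png')[120:340,200:460]
a=cv2.resize(a,(400,286));b=cv2.resize(b,(360,305))
cv2.imwrite('pics/st2.png',np.hstack([cv2.copyMakeBorder(a,0,305-286,0,0,cv2.BORDER_CONSTANT),b]))
d=dict(np.load('top2.npz'));W=world(d);Wb=(W-B0)@np.column_stack([bx,by,ez])
for n,c in dict(jar=(-125,116),green=(-88,171.5)).items():
    m=(np.hypot(Wb[...,0]-c[0],Wb[...,1]-c[1])<38)&(abs(Wb[...,2]-62)<5);p=Wb[m]
    print(n,len(p),len(p) and (p.mean(0).round(1),cv2.minEnclosingCircle(p[:,:2].astype(np.float32))))
E
```

```text
9.775 [ 523.69758254 -180.91520771  164.38569936] [ 523.98276106 -183.05927445  164.54207724] [-0.10355964  1.18663616  0.60022874]
jar 551 (array([-120.7,  112.2,   61.8]), ((-121.17386627197266, 112.01231384277344), 26.551918029785156))
green 570 (array([-88.5, 171.6,  61.8]), ((-88.46085357666016, 171.5374298095703), 26.24675750732422))
```

View pics/st2.png

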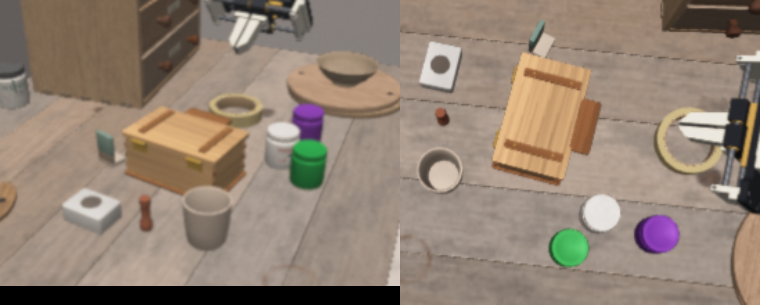

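View pics/wrist2.png

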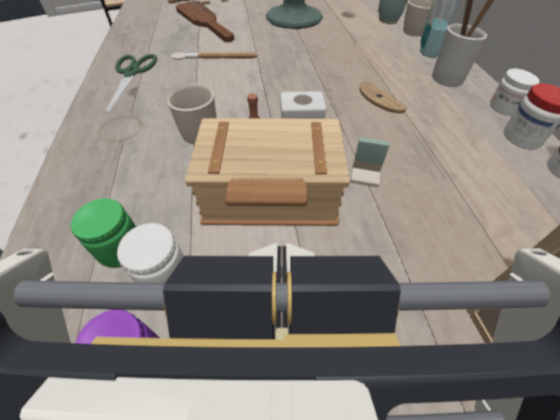

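Jar is at box (-121, 112), upright, and its near edge is at y≈85, past the 84 mm plinth end. The lid is shut and the bystanders look untouched. Next I'll put the slanted tip under the tab, 20 mm off centre on the side away from the jar, and lift the lid through an arc in stages.

```bash
cat >> h.py <<'E'
TH=.95
def tip_for(phi,y=-20,extra=0):
    s,c=np.sin(TH),np.cos(TH)
    if phi<np.pi/2-TH:
        E=np.array([50-130*np.cos(phi),70+130*np.sin(phi)]);C=E+22*np.array([s,-c])
    else: C=np.array([50-108*np.cos(phi),70+108*np.sin(phi)])
    t=C-9.5*np.array([c,s])
    return w(t[0],y,t[1])
E
python3 - <<'E'
from h import *
from cell import *
R=att(TH,-1)
pts=[w(-130,-20,100),w(-108,-20,41),w(-63,-20,40)]+[tip_for(p) for p in np.arange(0,1.81,.15)]
print([ik(tcp(p,R),R) is not None for p in pts])
servo_line(tcp(pts[0],R),rate=150);servo_line(tcp(pts[1],R),rate=120)
f0=np.array(get_obs()['force'])
servo_line(tcp(pts[2],R),rate=60)
o=get_obs();print(o['t'],(o['force']-f0).round(1),o['tool_pos']-tcp(pts[2],R))
for n in('side','wrist'):
    d=get_image(n);cv2.imwrite(f'pics/{n}3.png',d['frame'][:,:,::-1])
a=cv2.resize(cv2.imread('pics/side3.png')[120:270,200:400],(400,300));b=cv2.resize(cv2.imread('pics/wrist3.png'),(400,300))
cv2.imwrite('pics/st3.png',np.hstack([a,b]))
E
```

```text
[True, True, True, True, True, True, True, True, True, True, True, True, True, True, True, True]
12.175 [-0.1 -1.5 -0.1] [ 0.06216782 -0.42938478 -0.18371605]
```

View pics/st3.png

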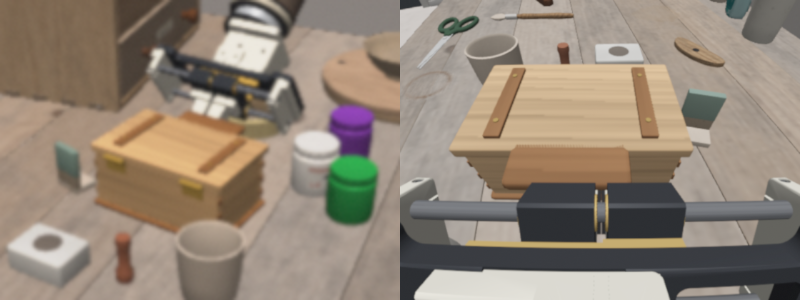

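The tip is under the tab: in the wrist view the tab hides the fingertips at about (600,185). The jar is clear of the gripper. Now the first part of the lift.

```bash
python3 - <<'E'
from h import *
from cell import *
R=att(TH,-1)
f0=np.array(get_obs()['force'])
for p in (0,.15,.3,.45):
    servo_line(tcp(tip_for(p),R),rate=60)
    o=get_obs();print(p,o['t'],(o['force']-f0).round(1))
for n in('side','wrist'):
    d=get_image(n);cv2.imwrite(f'pics/{n}4.png',d['frame'][:,:,::-1])
a=cv2.resize(cv2.imread('pics/side4.png')[120:270,200:400],(400,300));b=cv2.resize(cv2.imread('pics/wrist4.png'),(400,300))
cv2.imwrite('pics/st4.png',np.hstack([a,b]))
E
```

```text
0 12.6 [-1.7 -2.6 -2.2]
0.15 13.075 [-0.3 -1.8 -0.8]
0.3 13.55 [-0.7 -0.1 -2.6]
0.45 14.025 [-1.1 -0.7 -1.6]
```

View pics/st4.png

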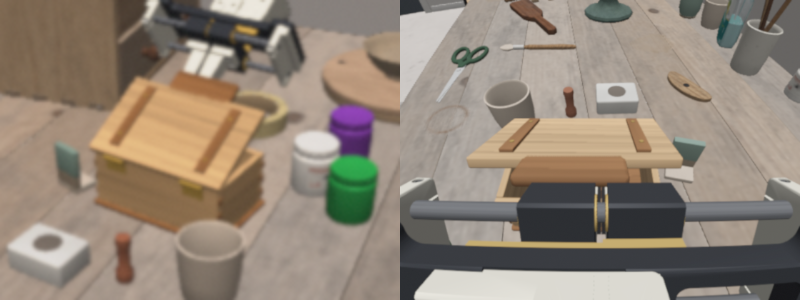

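The lid has risen to about 0.45 rad and the fingers are still under the tab. I'll continue over the top.

```bash
python3 - <<'E'
from h import *
from cell import *
R=att(TH,-1)
f0=np.array(get_obs()['force'])
fr=[]
for p in (.6,.8,1.0,1.2,1.4,1.55,1.7,1.8):
    servo_line(tcp(tip_for(p),R),rate=70)
    o=get_obs();print(p,o['t'],(o['force']-f0).round(1))
    if p in(1.0,1.8):
        for n in ('side','wrist'):
            d=get_image(n);fr.append(cv2.resize(d['frame'][:,:,::-1],(400,300)))
cv2.imwrite('pics/st5.png',np.vstack([np.hstack(fr[:2]),np.hstack(fr[2:])]))
E
```

```text
0.6 14.55 [-1.6 -0.3  0.7]
0.8 15.0167 [-0.5 -1.3  1.1]
1.0 15.475 [-1.4 -0.1  1.6]
1.2 16.0333 [-0.4 -1.2  1.1]
1.4 16.4917 [-1.4 -0.4  1.8]
1.55 16.875 [-1.7 -0.4  2.2]
1.7 17.2583 [-0.6 -0.5  1.1]
1.8 17.5667 [-0.3 -0.9  2. ]
```

View pics/st5.png

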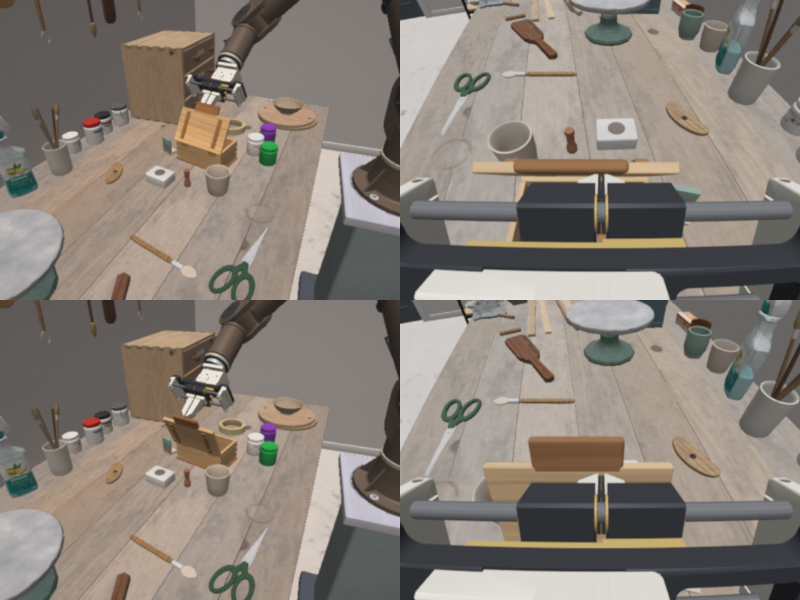

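Lid is past vertical. I'll back away along the tool axis and then check.

```bash
python3 - <<'E'
from h import *
from cell import *
R=att(TH,-1)
p=get_obs()['tool_pos']
servo_line(p-bx*30+ez*15,rate=100)
servo_line(p-bx*170+ez*140,rate=200)
sleep(.5)
o=get_obs();print(o['t'],o['force'],o['tool_pos'])
fr=[]
for n in('side','top'):
    d=get_image(n);np.savez(n+'6.npz',**d);cv2.imwrite(f'pics/{n}6.png',d['frame'][:,:,::-1])
a=cv2.resize(cv2.imread('pics/side6.png')[100:300,160:440],(400,286));b=cv2.resize(cv2.imread('pics/top6.png')[120:340,180:460],(400,314))
cv2.imwrite('pics/st6.png',np.vstack([a,b]))
T=np.column_stack([bx,by,ez])
W0=(world(dict(np.load('top0.npz')))-B0)@T
W1=(world(dict(np.load('top6.npz')))-B0)@T
S=(world(dict(np.load('side6.npz')))-B0)@T
for n,c,h,r in [('jar',(-121,112),62,38),('green',(-88,171.5),62,38),('stamp',(150,30),52,20),('mould',(170,-50),31,45),('cup',(115,115),65,40),('tape',(-230,-30),25,60),('tile',(40,-130),54,30)]:
    def m(W):
        k=(np.hypot(W[...,0]-c[0],W[...,1]-c[1])<r)&(abs(W[...,2]-h)<6);q=W[k];return len(q),(q.mean(0).round(1) if len(q) else None)
    print(n,m(W0),m(W1))
# lid angle from side: points in lid region
for nm,W in(('side',S),('top',W1)):
    k=(abs(W[...,1])<78)&(W[...,2]>95)&(W[...,2]<185)&(W[...,0]>40)&(W[...,0]<140);q=W[k]
    if len(q)>20:
        for ylo in (-78,0):
            s=q[(q[:,1]>ylo)&(q[:,1]<ylo+78)]
            if len(s)>20: a=np.polyfit(s[:,2],s[:,0],1);print(nm,len(s),'lid angle',np.pi/2+np.arctan(a[0]))
E
```

```text
19.7417 [ 0.48252064 -0.43051078 -0.11296405] [550.72517519 -97.92456627 321.84720447]
jar (0, None) (556, array([-120.7,  112.2,   61.8]))
green (569, array([-88.5, 171.6,  61.7])) (569, array([-88.5, 171.5,  61.8]))
stamp (49, array([143.4,  31.2,  52.3])) (49, array([143.9,  31.1,  52.3]))
mould (754, array([168.7, -45.9,  30. ])) (749, array([168.8, -45.8,  30.1]))
cup (218, array([120.7, 113.4,  65.6])) (221, array([120.8, 113.4,  65.5]))
tape (854, array([-229.6,  -33.1,   24.1])) (592, array([-214.4,  -28.3,   24.1]))
tile (80, array([  37.6, -129.6,   54.9])) (80, array([  37.6, -129.7,   54.9]))
side 765 lid angle 1.9773141029061634
side 951 lid angle 1.9728380617816959
top 1025 lid angle 2.01818075349964
top 1089 lid angle 2.020390062813648
```

View pics/st6.png

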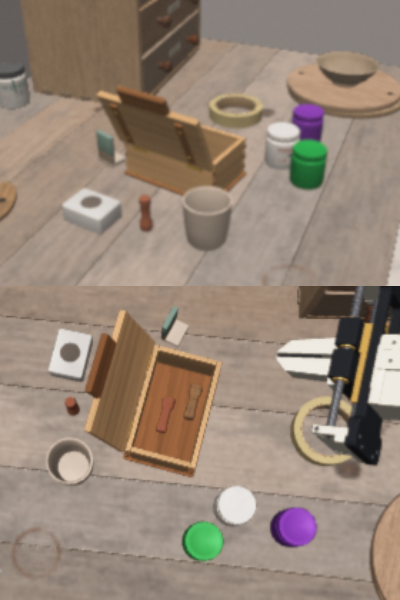

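The lid rests at about 2.0 rad. The jar stands at y≈112, and the bystanders are within 1 mm of where they started. The tape is partly hidden by the gripper in the top view, so its mean is off, but it looks unmoved in the side view.

```bash
python3 -c "
from cell import *
hand_in();print(get_obs()['t'])"
```

```text
the job is handed in; nothing more can be done
the job is handed in; nothing more can be done
```

The stamp box is open and the job is handed in, at about 20 s of robot time out of the 54 s allowed. I pushed the white jar along the table with closed fingers, past the box end nearest the robot. Then I lifted the lid by its tab with a slanted fingertip, took it past its tipping point and backed away.

My last checks before handing in:
- **Lid:** it rests at about 1.97 to 2.02 rad, measured in both the side and top views.
- **Jar:** it stands upright at box y ≈ 112 mm, about 14 mm clear of the green jar. That is past the 110 mm mark by only 2 mm, within the camera's roughly 2 mm accuracy, but well past the 100 mm limit.
- **Other things:** the cup, tile, mould, stamp and green jar are within 1 mm of where they started.
- **Robot:** the arm was clear of everything, with forces near zero.

One check disagreed. The tape's measured centre shifted by about 16 mm in the last top view, because the gripper hid part of the roll. In the side view the whole roll is visible and looks unmoved, and the arm never felt contact near it, but I did not measure it again from there.

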